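Turn the drying coaster over with the turning tray

ROBOT

A 6-joint arm with a two-finger parallel gripper is mounted at the origin on a cart in front of the work surface, level with it; the furniture and walls round the work are solid. World frame = base frame: x ahead of the robot, y to its left, z up, the work surface at z = 0. Lengths are in m, angles in rad, forces in N, time in s.
With the tool pointing down it reaches from about 0.325 to 0.9 m from the base axis. Payload 3.5 kg.
Tool frame: the origin (TCP) lies at the very end of the fingers, on their centre line; the grasp point (between the pads) lies 19 mm behind it; z points along the fingers, y is the line along which they close (so a half turn about z gives the same grasp; the last joint's range is limited). The gripper opens to 85 mm and grips with 20 to 120 N. Pads are 22 mm wide; open, the fingers measure 114 mm over their backs; the gripper's body (76 mm by 85 mm) begins 54 mm behind the grasp point. The pads swing forward as they close: fully open they stand 13 mm farther back than shut.
Start: joints at [1.052, 0.276, -0.026, 1.268, 0, 1.467], TCP at [0.252, 0.572, 0.231] pointing down, gripper open.
Joint ranges: [-3.12, 3.12], [-0.85, 1.88], [-1.08, 1.24], [-1.95, 2.15], [-1.57, 1.53], [-3.14, 3.14]. Speed limits (rad/s): [2.57, 2.57, 3.14, 3.14, 3.14, 3.14].

INTERFACE

Orientations are given as a unit quaternion [x, y, z, w].
In Python, from bench import bot, vision gives the robot as it stands.
- The arm moves only by the tool jog_arm, never from a script. Its argument "rows" is a list of rows, each an object with "turn": the turn, a rotation vector about the world's x, y, z in degrees, a list of three; "delta_pos": the shift along the world's x, y, z in m, a list of three; "grip": the opening, from 0 (shut) to 1 (fully open). In form: [{"turn": [rx, ry, rz], "delta_pos": [dx, dy, dz], "grip": grip}, ...]. A call has 1 to 12 rows; each row shifts and turns the commanded pose from where the row before left it; what a row does not reach is not made up. A row lasts 1/12 s, in which the tool goes at most 41.7 mm and 7.16 degrees, less where a joint would pass 70% of its speed; a pose out of reach is approached as far as the arm can. A call is refused whole if a number of a shift passes 0.0417 or a number of a turn 7.16, either way. A call with a gripper value outside its range is refused whole. The fingers move at their own pace and stop on an object; the grip force is fixed at half the most. Time passes only in rows, so rows that do not move let the fingers close. It gives the time, the measured TCP pose, the force, the opening and the grip force at its end, in the units of the state.
- bot.get_state(): the state, without advancing time (a new reading comes with each control period).
- vision.camera(name): name is "side" or "top" or "wrist"; returns a dict with "frame" (420x560x3 uint8, red, green, blue), "fx", "fy", "cx", "cy" (pixels), "eye" and "attitude" of the camera in the world. Camera axes: x right, y down, z forward; pixel columns grow to the right and rows downward; lengths in m; the calibration is good to about 2 mm. A picture is of the moment at which its call begins. There is no depth.
- bot.sign_off(): hands the job in; it is judged then, once.
The state is a dict: "time": time; "joint_pos": joint angles; "joint_vel": joint speeds; "joint_torque": joint torques, N m; "position": TCP position; "tcp_rot": TCP orientation; "wrist_force": force on the tool from outside, world axes, zero at the start; "wrist_torque": the same for the moment, N m; "finger_gap": finger opening in m; "finger_force": force on a finger pad.
Only numpy, scipy, OpenCV 4.12 (cv2) and the standard library are available. Lean on these libraries where they do the work, as an engineer would, in place of code of your own. Each camera call takes 0.05 s, during which the arm holds its last target. There are 200 camera calls.

TASK

Turn the wooden coaster over so that its cork side can dry. Without picking it up, slide it along the worktop, up the ramp and fully into the leaf of the turning tray that lies flat; then swing the tray by its crank handle slowly all the way over, so that the coaster tumbles on to the other leaf and ends lying flat there, cork side up. Keep the tray under control throughout (do not let it drop), do not touch the coaster while the tray swings, and leave the pepper mill, the small jar and the teaspoon where they are.

Things in the scene. Friction and masses are not known exactly. Their poses are not given: they have to be found in the camera images.
- turner: Fixed mount of the turning tray: two small dark bearing blocks, 14 mm high, at x = +84 and -84 mm. Origin on the worktop midway between them, under the middle of the hinge axle (axle 4 mm up). x runs along the axle (away from the robot at yaw 0), y towards the leaf that lies flat at the start, z up. The tray: two equal sheet-metal leaves joined at the axle at 72 degrees, like a half-open book.
- leaf_a (a point): Fixed point, mid-width, where the middle of leaf A's upper face lies at the start: 4 mm above the worktop, at y = 65 mm of the mount. Leaf A spans y = 0 to 130 mm of the mount, 126 mm wide inside (x = -63 to 63), with side curbs 14 mm high, 4 mm thick. From y = 130 to 150 mm a bevelled ramp slopes to the worktop between curbs flared to 154 mm; no end wall.
- leaf_b (a point): Fixed point, mid-width, where the middle of leaf B's upper face will lie when the tray has been swung over: y = -65 mm of the mount, 4 mm above the worktop (leaf B is like leaf A, lying towards -y). At the start leaf B stands up and leans over leaf A, its upper end about 46 mm towards A and 147 mm up; once over, leaf A leans over leaf B likewise.
- tray (a joint): Angle of the tray about the axle, rad: 0 with leaf A flat on the worktop (start), 1.885 (108 degrees, the stop) with leaf B flat. Leaf A swings up and over towards -y of the mount. It turns easily and has no brake: let go, it falls by its weight (0.45 kg) to the nearer side. About 3 N at the handle starts it.
- crank (a point): Gripping centre of the black round crank handle, a bar 13 mm thick, 66 mm long, parallel to the axle, at x = -103 mm of the mount (robot's side), on an 8 mm rod 33 mm away towards +x. At tray angle q it is at y = 110 cos(0.628+q), z = 4 + 110 sin(0.628+q) mm from the mount's origin (69 mm up at both ends, 114 at the top). Free to turn between upright fingers.
- coaster_center (a point): Centre of the square coaster, 90 x 90 x 14 mm, 80 g, brown wood; a paler cork sheet covers its underside (-z). It starts flat on the worktop before the ramp, wood side (+z) up, turned up to 17 degrees from the mount; x and y along its sides. In a leaf this point is 11 mm up. It slides easily; to pass the curbs it must come within about 15 mm of the tray's middle line, roughly square to it.
- mill: Bystander: dark wooden pepper mill, 58 mm across, 150 mm high, standing near the front edge to the left; origin at the middle of its foot.
- pill_jar: Bystander: small white jar with a light blue lid, 54 mm across, 96 mm high; origin at the middle of its foot.
- spoon: Bystander: teaspoon, 137 x 28 x 13 mm, lying on the worktop; origin under its middle.
- coaster: The same coaster; origin at the middle of its cork underside (-7 mm in z from its centre).

How it is judged:
On the way, in this order (a step that is already met when the one before it is completed fails the run):
1. the coaster lies flat, wood side up, wholly in leaf A (its centre 35 to 88 mm from the axle), which still lies on the worktop (y of coaster_center in the frame of turner between 0.035 and 0.088 m and x of coaster_center in the frame of turner between -0.03 and 0.03 m and angle between coaster_center's own z axis and vertical below 0.08 rad and height (world z) of coaster_center below 0.016 m and value of joint tray below 0.06 rad), for 0.2 s.
2. the tray is swung up past half way (0.9 to 1.6 rad) with the coaster inside it (value of joint tray between 0.9 and 1.6 rad and distance between coaster_center and turner below 0.115 m and x of coaster_center in the frame of turner between -0.035 and 0.035 m), for 0.1 s.
At the end, for the whole second after the job is handed in: The tray is fully over on its other leaf (within 0.065 rad of the stop), let go, and the coaster lies at rest inside that leaf, flat (within 5 degrees) and cork side up, its centre 30 to 92 mm from the axle (value of joint tray above 1.82 rad and angle between coaster_center's own z axis and vertical above 3.05 rad and height (world z) of coaster_center below 0.017 m and y of coaster_center in the frame of turner between -0.092 and -0.03 m and x of coaster_center in the frame of turner between -0.03 and 0.03 m and linear speed of coaster below 0.02 m/s and velocity of joint tray between -0.05 and 0.05 rad/s and contact force between the arm and coaster below 0.1 N); the robot touches nothing.
It fails at once if the coaster is lifted off the worktop or leaf by hand (centre more than 35 mm up while the tray is down) (value of joint tray below 0.1 rad and height (world z) of coaster_center above 0.035 m).
It fails at once if the coaster is touched by the robot while the tray is off its first rest (value of joint tray above 0.15 rad and contact force between the arm and coaster above 0.5 N).
It fails at once if the tray is dropped or slammed (faster than 2.5 rad/s) (velocity of joint tray above 2.5 rad/s or velocity of joint tray below -2.5 rad/s).
It fails at once if the pepper mill, jar or teaspoon is moved more than 20 mm (distance of any of mill, pill_jar, spoon from where it was at the start of the episode above 0.02 m).
It also fails if it takes over 61 s, if anything falls off the work surface, if the arm or the gripper's body presses on something with over 40 N, if the wrist force passes 120 N, or if a joint passes its speed limit or range.

## Working session

There is one attempt and no reset: what is moved stays moved. The work goes in short steps, Python scripts to look and compute and a tool call to move; the robot and the scene stay as the last step left them, time stands still between calls to the robot, and variables do not carry over. Pictures are saved under pics/ and viewed, at most 10 in all, crops included, and the job is handed in when it is done.

Besides the shell and the picture viewer there is one more tool, called after "Call:" in YAML: its name, and indented under it one key for each argument. jog_arm: Moves the arm, as the interface text tells. Its arguments: {"type":"object","properties":{"rows":{"type":"array"}},"required":["rows"]}

```bash
mkdir -p pics; cat > h.py <<'E'
import numpy as np, cv2
from scipy.spatial.transform import Rotation as R
from bench import bot, vision
def snap(n,f):
    c=vision.camera(n); cv2.imwrite('pics/'+f,c['frame'][:,:,::-1]); return c
def att(c):
    a=np.array(c['attitude'],float); return a if a.shape==(3,3) else R.from_quat(a).as_matrix()
def ground(c,uv,z):
    uv=np.atleast_2d(np.array(uv,float)); d=np.c_[(uv[:,0]-c['cx'])/c['fx'],(uv[:,1]-c['cy'])/c['fy'],np.ones(len(uv))]@att(c).T
    e=np.array(c['eye']); return e+d*((z-e[2])/d[:,2])[:,None]
def proj(c,p):
    q=(np.atleast_2d(p)-np.array(c['eye']))@att(c); return np.c_[c['cx']+c['fx']*q[:,0]/q[:,2],c['cy']+c['fy']*q[:,1]/q[:,2]]
E
python3 - <<'E'
from h import *
import pickle
d={}
for n in('top','side'):
    c=snap(n,n+'1.png'); d[n]=c; print(n,{k:c[k] for k in c if k!='frame'})
pickle.dump(d,open('c.pkl','wb')); print(bot.get_state())
E
```

```text
top {'fx': 398.59385448726937, 'fy': 398.59385448726937, 'cx': 288.60246741455, 'cy': 214.63051412577096, 'eye': array([0.43879365, 0.05027544, 1.19536012]), 'attitude': array([ 0.71319955, -0.69911699,  0.04235925, -0.02806294])}
side {'fx': 532.2498922289304, 'fy': 532.2498922289304, 'cx': 279.17194273369944, 'cy': 214.5996044363452, 'eye': array([-0.38304751, -0.55296389,  0.95082068]), 'attitude': array([ 0.78444201, -0.44507303,  0.208261  , -0.37840201])}
{'time': 0.1, 'joint_pos': array([ 1.05159863e+00,  2.77088291e-01, -2.77402423e-02,  1.26802974e+00,
        2.96018780e-05,  1.46741384e+00]), 'joint_vel': array([-5.48707080e-05, -8.23209396e-06,  4.00774978e-03,  7.32802255e-04,
       -2.31804884e-05, -3.94936650e-04]), 'joint_torque': array([ 4.77561716e-04, -4.46709752e+01,  2.96129251e+01,  8.46644165e-03,
       -1.09477055e-04,  9.14879649e-06]), 'position': array([0.25209501, 0.57112299, 0.23025372]), 'tcp_rot': array([ 2.06412927e-01,  9.78464430e-01, -9.76890033e-04, -3.29863107e-04]), 'wrist_force': array([-0.40761477, -0.58361453, -0.09699056]), 'wrist_torque': array([0.01303369, 0.03472374, 0.07645772]), 'finger_force': 0.0, 'finger_gap': 0.08541605191120716}
```

View pics/top1.png

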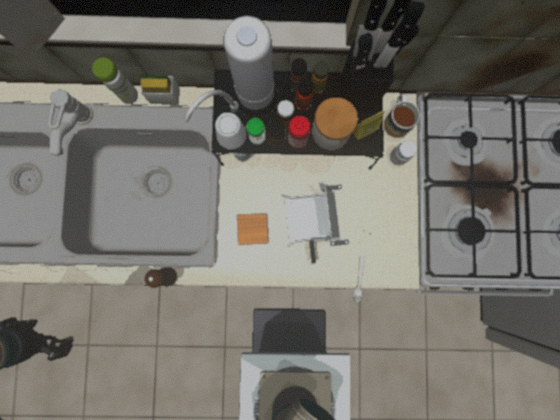

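View pics/side1.png

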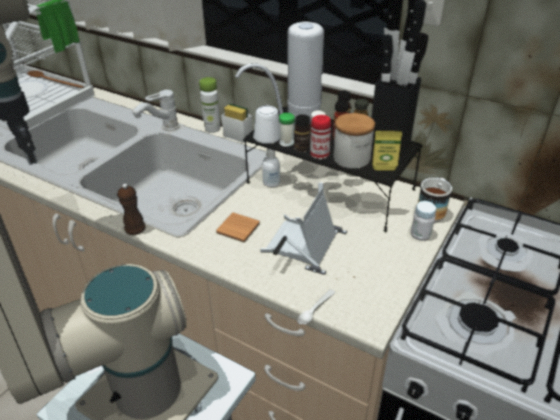

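```bash
python3 - <<'E'
import pickle,cv2,numpy as np
d=pickle.load(open('c.pkl','rb'))
t=d['top']['frame'][170:300,225:385,::-1]; cv2.imwrite('pics/t2.png',cv2.resize(t,None,fx=4.6,fy=4.6,interpolation=cv2.INTER_CUBIC))
t=d['side']['frame'][170:310,200:370,::-1]; cv2.imwrite('pics/s2.png',cv2.resize(t,None,fx=4.2,fy=4.2,interpolation=cv2.INTER_CUBIC))
E
```

```text
(no output)
```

View pics/t2.png

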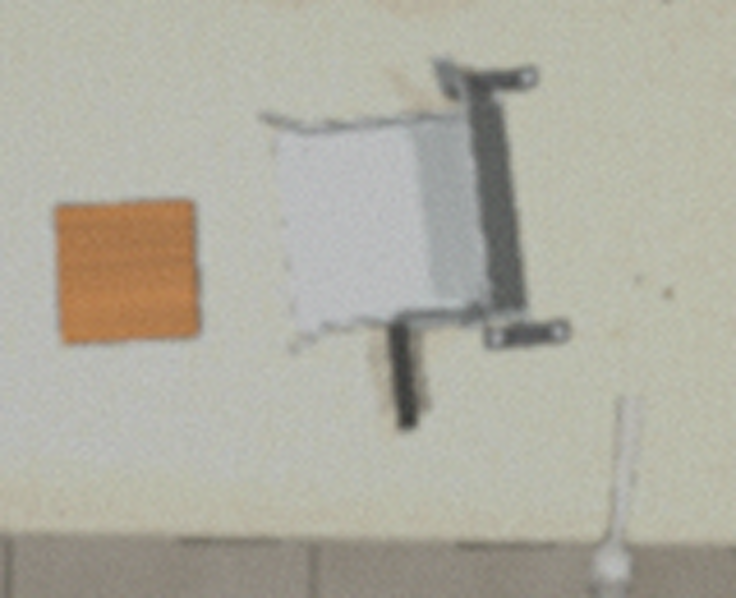

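View pics/s2.png

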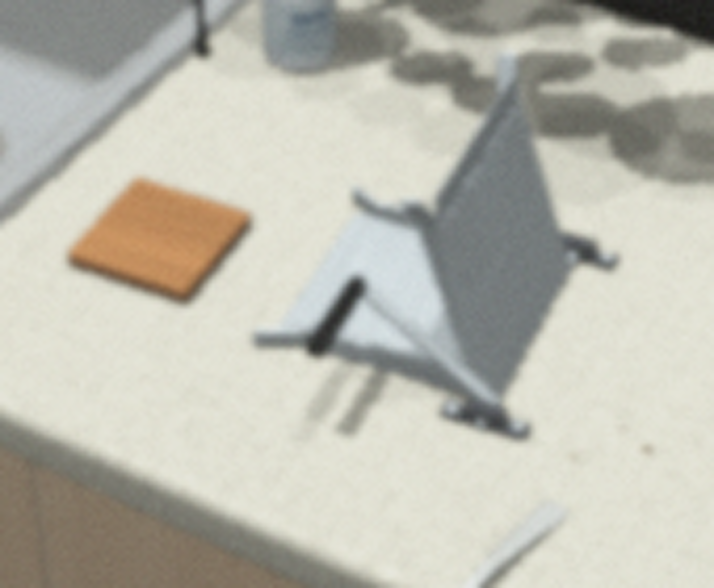

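```bash
python3 - <<'E'
from h import *
import pickle
from scipy.optimize import least_squares
d=pickle.load(open('c.pkl','rb')); T,S=d['top'],d['side']
ft=lambda P:(np.array(P)+.5)/4.6-.5+[225,170]
fs=lambda P:(np.array(P)+.5)/4.2-.5+[200,170]
def W(p,m):
    c,s=np.cos(p[2]),np.sin(p[2]); m=np.array(m,float)/1000
    return np.c_[p[0]+c*m[:,0]-s*m[:,1],p[1]+s*m[:,0]+c*m[:,1],m[:,2]]
hm=[(-70,89,69),(-136,89,69)]; fl=[(-77,150,12),(77,150,12)]; bl=[(-84,0,12)]
mt=hm+fl+bl; pt=ft([(400,322),(406,428),(293,350),(262,116),(527,335)])
ms=hm+fl+bl; ps=fs([(358,285),(318,348),(258,340),(358,195),(487,421)])
f=lambda p:np.r_[proj(T,W(p,mt))-pt,proj(S,W(p,ms))-ps].ravel()
r=least_squares(f,[.45,-.06,.05],loss='soft_l1'); print('turner',r.x,np.degrees(r.x[2])); print(f(r.x).reshape(-1,2).round(1))
k=[(45,45,14),(45,-45,14),(-45,-45,14),(-45,45,14)]
ct=ft([(55,205),(193,200),(200,338),(63,343)]); cs=fs([(140,180),(250,215),(187,300),(70,260)])
g=lambda p,K=[0,1,2,3]:np.r_[proj(T,W(p,np.array(k)))-ct[[0,1,2,3]],proj(S,W(p,np.array(k)))-cs].ravel()
q=least_squares(g,[.4,.1,.05]); print('coaster',q.x,np.degrees(q.x[2]));print(g(q.x).reshape(-1,2).round(1))
# coaster in mount frame
c,s=np.cos(r.x[2]),np.sin(r.x[2]); dd=q.x[:2]-r.x[:2]; print('in mount',c*dd[0]+s*dd[1],-s*dd[0]+c*dd[1])
print('spoon',ground(T,[[358,300],[361,257]],.005),'rack front', ground(T,[[383,155],[215,153]],.15),'mill',ground(T,[[165,276]],0.05))
E
```

```text
turner [ 0.56242918 -0.11421809  0.14360296] 8.22784378293791
[[-0.6  0.6]
 [ 1.2  0.9]
 [ 1.1  0.1]
 [ 1.5 -0.2]
 [ 0.6 -0.6]
 [-0.5 -0.5]
 [-1.4  1.1]
 [ 0.7 -1.4]
 [-0.5 -1.2]
 [-0.5 -3.5]]
coaster [0.5120082  0.13167216 0.07575773] 4.340598362013939
[[ 0.7  0.6]
 [ 1.   0.1]
 [ 1.   0.3]
 [ 0.3  0.9]
 [-0.9 -1.1]
 [ 0.8 -0.6]
 [-0.3 -1.5]
 [-1.2 -1.6]]
in mount -0.01471265650315693 0.25057499584226256
spoon [[ 0.30931203 -0.18218694  0.005     ]
 [ 0.43563243 -0.19097189  0.005     ]] rack front [[ 0.7100188  -0.22078026  0.15      ]
 [ 0.70454009  0.22951158  0.15      ]] mill [[0.37191374 0.37422369 0.05      ]]
```

Call:
jog_arm:
  rows:
    - {"turn":[0,0,-4.8],"delta_pos":[0.03,-0.02,0],"grip":0.6}
    - {"turn":[0,0,-4.8],"delta_pos":[0.03,-0.02,0],"grip":0.6}
    - {"turn":[0,0,-4.8],"delta_pos":[0.03,-0.025,0],"grip":0.6}
    - {"turn":[0,0,-4.8],"delta_pos":[0.03,-0.03,0],"grip":0.6}
    - {"turn":[0,0,-4.8],"delta_pos":[0.03,-0.035,0],"grip":0.6}
    - {"turn":[0,0,-4.8],"delta_pos":[0.03,-0.035,0],"grip":0.6}
    - {"turn":[0,0,-4.8],"delta_pos":[0.025,-0.035,0],"grip":0.6}
    - {"turn":[0,0,-4.8],"delta_pos":[0.02,-0.035,0],"grip":0.6}
    - {"turn":[0,0,-4.8],"delta_pos":[0.015,-0.035,-0.02],"grip":0.6}
    - {"turn":[0,0,-4.8],"delta_pos":[0.009,-0.035,-0.03],"grip":0.6}
    - {"turn":[0,0,-4.8],"delta_pos":[0,-0.035,-0.03],"grip":0.6}
    - {"turn":[0,0,-5.2],"delta_pos":[0,-0.025,-0.03],"grip":0.6}

```text
time: 1.1
position: [0.4936, 0.2213, 0.1276]
tcp_rot: [0.657, 0.754, 0.0, 0.001]
wrist_force: [0.1, 0.3, -0.7]
finger_gap: 0.0516
finger_force: 0.0
```

Call:
jog_arm:
  rows:
    - {"turn":[0,0,0],"delta_pos":[0,0,-0.03],"grip":0.6}
    - {"turn":[0,0,0],"delta_pos":[0,0,-0.03],"grip":0.6}
    - {"turn":[0,0,0],"delta_pos":[0,0,-0.03],"grip":0.6}
    - {"turn":[0,0,0],"delta_pos":[0,0,-0.01],"grip":0.6}
    - {"turn":[0,0,0],"delta_pos":[0,0,0],"grip":0.6}
    - {"turn":[0,0,0],"delta_pos":[0,0,0],"grip":0.6}

```text
time: 1.6
position: [0.4927, 0.2236, 0.0282]
tcp_rot: [0.655, 0.756, -0.0, -0.0]
wrist_force: [0.4, 0.5, 0.1]
finger_gap: 0.051
finger_force: 0.0
```

```bash
python3 - <<'E'
from h import *
s=snap('side','s3.png'); t=snap('top','t3.png'); 
a=cv2.resize(s['frame'][150:300,170:370,::-1],(800,600),interpolation=cv2.INTER_CUBIC)
cv2.imwrite('pics/s3c.png',a); st=bot.get_state(); print(st['position'],st['tcp_rot'],st['joint_pos'],st['time'])
E
```

```text
[0.49470122 0.2242613  0.03006564] [0.65476007 0.75583474 0.00149797 0.00092379] [ 3.06590831e-01  3.19613086e-01 -4.38978901e-01  8.08684516e-01
 -7.96695136e-06  1.73432378e+00] 1.7
```

View pics/s3c.png

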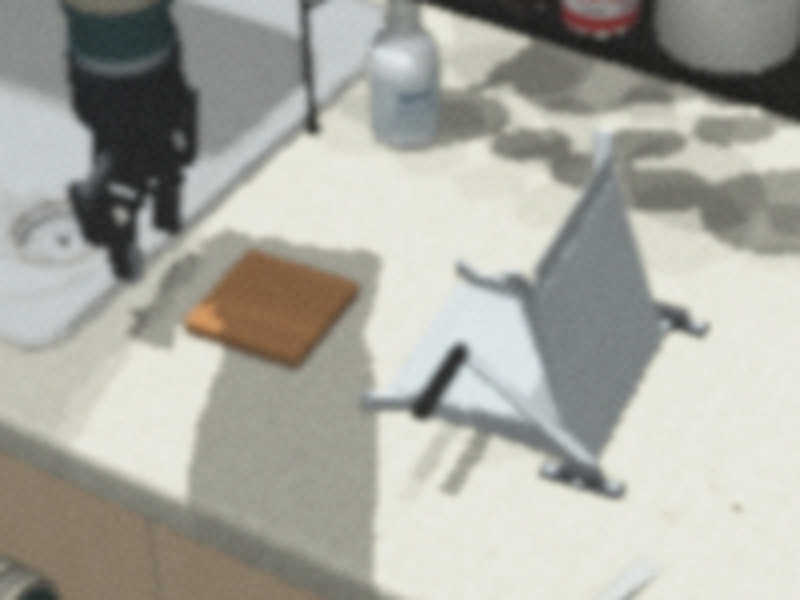

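```bash
python3 - <<'E'
from h import *
import pickle
S=pickle.load(open('c.pkl','rb'))['side']
for z in (.02,.03,.035,.04): print(z,proj(S,[[.462,.2194,z],[.525,.2285,z]]))
E
```

```text
0.02 [[200.88039084 223.02157235]
 [212.01357166 209.70041852]]
0.03 [[200.50571695 220.20480901]
 [211.69683978 206.9134863 ]]
0.035 [[200.3171653  218.78729534]
 [211.53747824 205.51125986]]
0.04 [[200.12779683 217.3636409 ]
 [211.3774474  204.10314416]]
```

Call:
jog_arm:
  rows:
    - {"turn":[0,0,0.3],"delta_pos":[0.004,-0.012,0],"grip":0.6}
    - {"turn":[0,0,0],"delta_pos":[0.004,-0.012,0],"grip":0.6}
    - {"turn":[0,0,0],"delta_pos":[0,0,-0.01],"grip":0.6}
    - {"turn":[0,0,0],"delta_pos":[0,0,-0.005],"grip":0.6}
    - {"turn":[0,0,0],"delta_pos":[0,0,-0.004],"grip":0.6}
    - {"turn":[0,0,0],"delta_pos":[0,0,0],"grip":0.6}

```text
time: 2.2
position: [0.4997, 0.1994, 0.0081]
tcp_rot: [0.653, 0.757, -0.001, -0.001]
wrist_force: [-0.8, -0.4, -0.6]
finger_gap: 0.051
finger_force: 0.0
```

Call:
jog_arm:
  rows:
    - {"turn":[0,0,0.5],"delta_pos":[0,0,-0.004],"grip":0.6}
    - {"turn":[0,0,0],"delta_pos":[0,0,-0.003],"grip":0.6}
    - {"turn":[0,0,0],"delta_pos":[0.002,-0.008,0],"grip":0.6}
    - {"turn":[0,0,0],"delta_pos":[0.002,-0.008,0],"grip":0.6}
    - {"turn":[0,0,0],"delta_pos":[0.002,-0.008,0],"grip":0.6}
    - {"turn":[0,0,0],"delta_pos":[0.002,-0.008,0],"grip":0.6}
    - {"turn":[0,0,0],"delta_pos":[0.002,-0.008,0],"grip":0.6}
    - {"turn":[0,0,0],"delta_pos":[0.002,-0.008,0],"grip":0.6}
    - {"turn":[0,0,0],"delta_pos":[0.001,-0.005,0],"grip":0.6}
    - {"turn":[0,0,0],"delta_pos":[0,0,0],"grip":0.6}

```text
time: 3.03
position: [0.5144, 0.1452, 0.0023]
tcp_rot: [0.65, 0.76, -0.0, 0.0]
wrist_force: [-0.1, -0.2, -0.1]
finger_gap: 0.0513
finger_force: 0.0
```

```bash
python3 - <<'E'
from h import *
s=snap('side','s4.png'); t=snap('top','t4.png'); 
a=cv2.resize(s['frame'][170:270,200:350,::-1],(600,400),interpolation=cv2.INTER_CUBIC)
cv2.imwrite('pics/s4c.png',a); st=bot.get_state(); print(st['position'],st['tcp_rot'],st['wrist_force'])
def coast(c):
    h=cv2.cvtColor(c['frame'],cv2.COLOR_RGB2HSV); m=cv2.inRange(h,(5,90,60),(22,255,255))
    w=(slice(170,300),slice(225,345)) if c is t else (slice(150,300),slice(180,350))
    k=np.zeros_like(m);k[w]=m[w]; k=cv2.morphologyEx(k,cv2.MORPH_OPEN,np.ones((3,3)))
    cs=max(cv2.findContours(k,0,1)[0],key=cv2.contourArea)[:,0]; q=cv2.approxPolyDP(cs,5,True)[:,0]
    print(q.tolist()); p=ground(c,q,.014)[:,:2]; o=np.array([.5624,-.1142]);a=.1436
    print((((p-o)@np.array([[np.cos(a),-np.sin(a)],[np.sin(a),np.cos(a)]]))*1000).round())
coast(t);coast(s)
E
```

```text
[0.51401166 0.14614235 0.00228388] [6.49869341e-01 7.60045944e-01 4.34133179e-05 1.48970991e-05] [ 0.42105693  0.73867064 -0.35866719]
[[279, 208], [257, 211], [258, 240], [283, 236]]
[[ 38. 167.]
 [ 37. 233.]
 [-49. 240.]
 [-46. 165.]]
[[246, 216], [234, 235], [263, 242], [274, 222]]
[[ 29. 247.]
 [-56. 241.]
 [-52. 158.]
 [ 35. 164.]]
```

View pics/s4c.png

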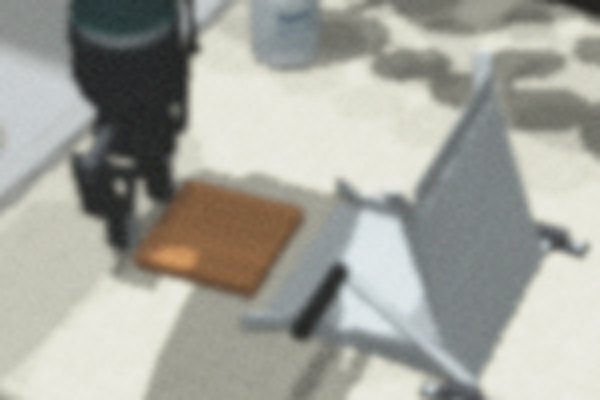

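Call:
jog_arm:
  rows:
    - {"turn":[0,0,0],"delta_pos":[0.002,-0.008,0],"grip":0.6}
    - {"turn":[0,0,0],"delta_pos":[0.002,-0.008,0],"grip":0.6}
    - {"turn":[0,0,0],"delta_pos":[0.002,-0.008,0],"grip":0.6}
    - {"turn":[0,0,0],"delta_pos":[0.002,-0.008,0],"grip":0.6}
    - {"turn":[0,0,0],"delta_pos":[0.002,-0.008,0],"grip":0.6}
    - {"turn":[0,0,0],"delta_pos":[0.002,-0.008,0.001],"grip":0.6}
    - {"turn":[0,0,0],"delta_pos":[0.002,-0.008,0],"grip":0.6}
    - {"turn":[0,0,0],"delta_pos":[0.002,-0.008,0],"grip":0.6}
    - {"turn":[0,0,0],"delta_pos":[0,0,0],"grip":0.6}

```text
time: 3.88
position: [0.5306, 0.0808, 0.0033]
tcp_rot: [0.65, 0.76, -0.0, 0.001]
wrist_force: [0.1, -0.2, -0.1]
finger_gap: 0.0512
finger_force: 0.0
```

```bash
cat >> h.py <<'E'
def coast(c,w,z=.014):
    h=cv2.cvtColor(c['frame'],cv2.COLOR_RGB2HSV); m=cv2.inRange(h,(5,90,50),(22,255,255))
    k=np.zeros_like(m);k[w]=m[w]; k=cv2.morphologyEx(k,cv2.MORPH_OPEN,np.ones((3,3)))
    cs=max(cv2.findContours(k,0,1)[0],key=cv2.contourArea)[:,0]; q=cv2.approxPolyDP(cs,5,True)[:,0]
    p=ground(c,q,z)[:,:2]; o=np.array([.5624,-.1142]);a=.1436
    print((((p-o)@np.array([[np.cos(a),-np.sin(a)],[np.sin(a),np.cos(a)]]))*1000).round().tolist())
TW=(slice(170,300),slice(225,345)); SW=(slice(150,300),slice(180,350))
E
python3 - <<'E'
from h import *
t=snap('top','t5.png');s=snap('side','s5.png')
coast(t,TW);coast(s,SW); print(bot.get_state()['wrist_force'])
E
```

```text
[[45.0, 100.0], [44.0, 136.0], [-39.0, 150.0], [-39.0, 99.0]]
[[-50.0, 173.0], [-41.0, 119.0], [-5.0, 117.0], [-9.0, 95.0], [47.0, 100.0], [38.0, 180.0]]
[-0.7382014  -0.44493057 -0.0390752 ]
```

Call:
jog_arm:
  rows:
    - {"turn":[0,0,0],"delta_pos":[0.001,-0.008,0],"grip":0.6}
    - {"turn":[0,0,0],"delta_pos":[0.001,-0.008,0.001],"grip":0.6}
    - {"turn":[0,0,0],"delta_pos":[0.001,-0.008,0.001],"grip":0.6}
    - {"turn":[0,0,0],"delta_pos":[0.001,-0.008,0.001],"grip":0.6}
    - {"turn":[0,0,0],"delta_pos":[0.001,-0.008,0.001],"grip":0.6}
    - {"turn":[0,0,0],"delta_pos":[0.001,-0.008,0],"grip":0.6}
    - {"turn":[0,0,0],"delta_pos":[0.001,-0.008,0],"grip":0.6}
    - {"turn":[0,0,0],"delta_pos":[0.001,-0.005,0],"grip":0.6}
    - {"turn":[0,0,0],"delta_pos":[0.001,-0.003,0],"grip":0.6}
    - {"turn":[0,0,0],"delta_pos":[0,0,0],"grip":0.6}

```text
time: 4.82
position: [0.5392, 0.0177, 0.0072]
tcp_rot: [0.65, 0.76, -0.0, 0.0]
wrist_force: [0.7, -0.1, -0.0]
finger_gap: 0.0512
finger_force: 0.0
```

```bash
python3 - <<'E'
from h import *
t=snap('top','t6.png');s=snap('side','s6.png')
coast(t,TW,.018);coast(s,SW,.018); print(bot.get_state()['wrist_force'],bot.get_state()['joint_pos'])
cv2.imwrite('pics/s6c.png',cv2.resize(s['frame'][170:270,200:350,::-1],(600,400),interpolation=cv2.INTER_CUBIC))
E
```

```text
[[4.0, 42.0], [-38.0, 39.0]]
[[40.0, 115.0], [-8.0, 113.0], [-40.0, 44.0], [37.0, 90.0]]
[ 0.22245921 -0.54184195 -0.9028577 ] [-8.57720076e-02  3.47230643e-01 -4.61644159e-01  7.62000659e-01
 -1.80573661e-04  1.32852958e+00]
```

View pics/s6c.png

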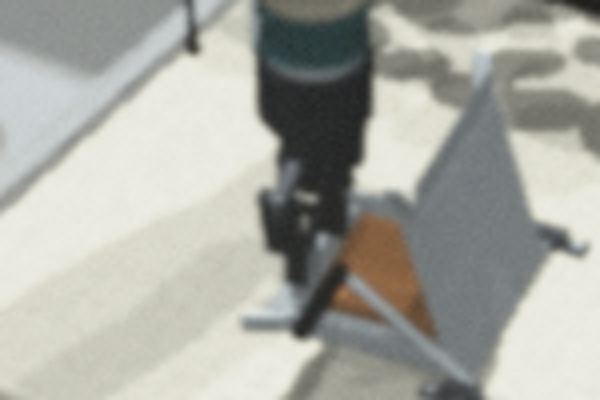

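Call:
jog_arm:
  rows:
    - {"turn":[0,0,0],"delta_pos":[-0.001,0.01,0],"grip":0.6}
    - {"turn":[0,0,0],"delta_pos":[-0.001,0.01,0],"grip":0.6}
    - {"turn":[0,0,0],"delta_pos":[-0.002,0.01,0.01],"grip":0.6}
    - {"turn":[0,0,0],"delta_pos":[0,0,0.03],"grip":0.6}
    - {"turn":[0,0,0],"delta_pos":[0,0,0.04],"grip":0.6}
    - {"turn":[0,0,6],"delta_pos":[0,0,0.04],"grip":0.6}
    - {"turn":[0,0,7],"delta_pos":[0,0,0.035],"grip":0.6}
    - {"turn":[0,0,7],"delta_pos":[-0.018,-0.018,0],"grip":0.6}
    - {"turn":[0,0,7],"delta_pos":[-0.018,-0.018,0],"grip":0.6}
    - {"turn":[0,0,7],"delta_pos":[-0.018,-0.018,0],"grip":0.6}
    - {"turn":[0,0,7],"delta_pos":[-0.018,-0.018,0],"grip":0.6}
    - {"turn":[0,0,7],"delta_pos":[-0.016,-0.016,0],"grip":0.6}

```text
time: 5.92
position: [0.4456, -0.0389, 0.1629]
tcp_rot: [0.28, 0.96, -0.0, 0.0]
wrist_force: [-1.0, -0.5, -0.8]
finger_gap: 0.0512
finger_force: 0.0
```

Call:
jog_arm:
  rows:
    - {"turn":[0,0,7],"delta_pos":[0,0,0],"grip":0.6}
    - {"turn":[0,0,7],"delta_pos":[0,0,0],"grip":0.6}
    - {"turn":[0,0,7],"delta_pos":[0,0,0],"grip":0.6}
    - {"turn":[0,0,7],"delta_pos":[0,0,0],"grip":0.6}
    - {"turn":[0,0,7],"delta_pos":[0,0,0],"grip":0.6}
    - {"turn":[0,0,6],"delta_pos":[0,0,0],"grip":0.6}
    - {"turn":[0.95,-6.6,0],"delta_pos":[0,0,0],"grip":0.6}
    - {"turn":[0.95,-6.6,0],"delta_pos":[0,0,0],"grip":0.6}
    - {"turn":[0.95,-6.6,0],"delta_pos":[0,0,0],"grip":0.6}
    - {"turn":[0,0,0],"delta_pos":[0,0,0],"grip":0.6}
    - {"turn":[0,0,0],"delta_pos":[0,0,0],"grip":0.6}

```text
time: 6.83
position: [0.4439, -0.0381, 0.1611]
tcp_rot: [-0.068, 0.983, 0.013, 0.171]
wrist_force: [-0.1, -0.1, 1.1]
finger_gap: 0.0513
finger_force: 0.0
```

```bash
python3 - <<'E'
from h import *
w=snap('wrist','w1.png');t=snap('top','t7.png');s=snap('side','s7.png')
coast(t,TW,.018);coast(s,SW,.018); st=bot.get_state()
M=R.from_quat(st['tcp_rot']).as_matrix(); print(st['time'],st['position'],M.round(3).tolist(),st['joint_pos'])
cv2.imwrite('pics/m7.png',np.hstack([cv2.resize(s['frame'][150:290,200:360,::-1],(400,350)),cv2.resize(t['frame'][150:290,225:385,::-1],(400,350))]))
E
```

```text
[[43.0, 37.0], [44.0, 118.0], [-40.0, 117.0], [-38.0, 36.0]]
[[35.0, 116.0], [-12.0, 111.0], [-45.0, 36.0], [40.0, 92.0]]
6.9833 [ 0.44957628 -0.0398479   0.16444846] [[-0.93, -0.14, 0.341], [-0.132, 0.99, 0.048], [-0.344, -0.0, -0.939]] [-0.33527727 -0.21310331 -0.73188931  0.73681926  0.15792002 -0.45057929]
```

View pics/m7.png

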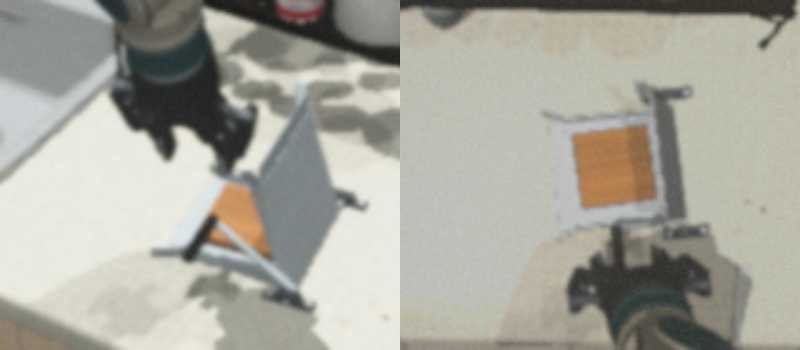

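View pics/w1.png

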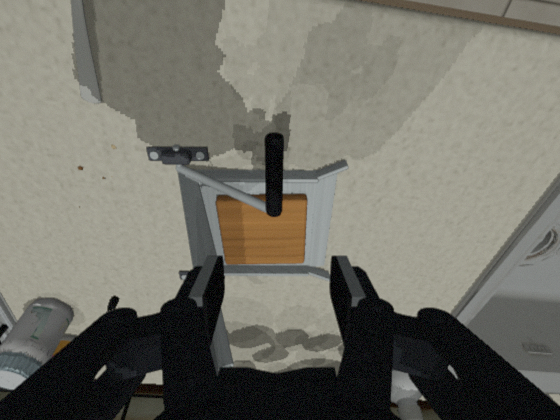

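```bash
python3 - <<'E'
from h import *
w=vision.camera('wrist'); p=ground(w,[[274,140],[274.5,213]],.069); print(p)
o=np.array([.5624,-.1142]);a=.1436
print((p[:,:2]-o)@np.array([[np.cos(a),-np.sin(a)],[np.sin(a),np.cos(a)]]), np.degrees(np.arctan2(*(p[1]-p[0])[[1,0]])))
st=bot.get_state();print(st['position'])
E
```

```text
[[ 0.42784582 -0.04529381  0.069     ]
 [ 0.49162434 -0.03622299  0.069     ]]
[[-0.12330828  0.0874526 ]
 [-0.05888812  0.0873029 ]] 8.094532914143038
[ 0.44973613 -0.03992157  0.16437401]
```

```bash
python3 - <<'E'
from h import *
w=vision.camera('wrist'); o=np.array([.5624,-.1142]);a=.1436;Q=np.array([[np.cos(a),-np.sin(a)],[np.sin(a),np.cos(a)]])
print(((ground(w,[[218,195],[305,193],[305,264],[224,264],[178,154]],.018)[:,:2]-o)@Q).round(4))
t=vision.camera('top');h=cv2.cvtColor(t['frame'],cv2.COLOR_RGB2HSV)
print('eye',w['eye'])
# top view handle end (near leaf)
print(((ground(t,[[(617)/2.5+225-160,(226)/2.5+150]],.075)[:,:2]-o)@Q).round(4))
E
```

```text
[[-0.0403  0.032 ]
 [-0.0424  0.1163]
 [ 0.058   0.1213]
 [ 0.0576  0.0277]
 [-0.0851  0.0017]]
eye [ 0.32912822 -0.0575194   0.27283869]
[[-0.071   0.0873]]
```

Call:
jog_arm:
  rows:
    - {"turn":[0,0,0],"delta_pos":[-0.004,-0.001,-0.02],"grip":0.6}
    - {"turn":[0,0,0],"delta_pos":[0,0,-0.025],"grip":0.6}
    - {"turn":[0,0,0],"delta_pos":[0,0,-0.025],"grip":0.6}
    - {"turn":[0,0,0],"delta_pos":[0,0,-0.02],"grip":0.6}
    - {"turn":[0,0,0],"delta_pos":[0,0,-0.013],"grip":0.6}
    - {"turn":[0,0,0],"delta_pos":[0,0,-0.01],"grip":0.6}
    - {"turn":[0,0,0],"delta_pos":[0,0,0],"grip":0.6}

```text
time: 7.72
position: [0.4419, -0.04, 0.047]
tcp_rot: [-0.068, 0.983, 0.014, 0.171]
wrist_force: [-1.0, 0.2, -0.6]
finger_gap: 0.0514
finger_force: 0.0
```

Call:
jog_arm:
  rows:
    - {"turn":[0,0,0],"delta_pos":[0,0,0],"grip":0.3}
    - {"turn":[0,0,0],"delta_pos":[0,0,0],"grip":0.2}
    - {"turn":[0,0,0],"delta_pos":[0,0,0],"grip":0.1}
    - {"turn":[0,0,0],"delta_pos":[0,0,0],"grip":0}
    - {"turn":[0,0,0],"delta_pos":[0,0,0],"grip":0}
    - {"turn":[0,0,0],"delta_pos":[0,0,0],"grip":0}
    - {"turn":[0,0,0],"delta_pos":[0,0,0],"grip":0}

```text
time: 8.3
position: [0.4441, -0.0399, 0.0505]
tcp_rot: [-0.069, 0.982, 0.014, 0.175]
wrist_force: [-0.8, 4.2, 6.2]
finger_gap: 0.0111
finger_force: 58.6
```

Call:
jog_arm:
  rows:
    - {"turn":[0,0,0],"delta_pos":[0.0005,-0.0035,0.0046],"grip":0}
    - {"turn":[0,0,0],"delta_pos":[0.0005,-0.0037,0.0044],"grip":0}
    - {"turn":[0,0,0],"delta_pos":[0.0006,-0.0039,0.0042],"grip":0}
    - {"turn":[0,0,0],"delta_pos":[0.0006,-0.0041,0.004],"grip":0}
    - {"turn":[0,0,0],"delta_pos":[0.0006,-0.0043,0.0037],"grip":0}
    - {"turn":[0,0,0],"delta_pos":[0.0007,-0.0045,0.0035],"grip":0}

```text
time: 8.8
position: [0.447, -0.0615, 0.0745]
tcp_rot: [-0.07, 0.982, 0.017, 0.175]
wrist_force: [0.9, 10.4, 5.2]
finger_gap: 0.0109
finger_force: 58.5
```

Forces are modest; continue.

Call:
jog_arm:
  rows:
    - {"turn":[0,0,0],"delta_pos":[0.0007,-0.0047,0.0033],"grip":0}
    - {"turn":[0,0,0],"delta_pos":[0.0007,-0.0049,0.003],"grip":0}
    - {"turn":[0,0,0],"delta_pos":[0.0007,-0.005,0.0027],"grip":0}
    - {"turn":[0,0,0],"delta_pos":[0.0007,-0.0051,0.0025],"grip":0}
    - {"turn":[0,0,0],"delta_pos":[0.0008,-0.0053,0.0022],"grip":0}
    - {"turn":[0,0,0],"delta_pos":[0.0008,-0.0054,0.0019],"grip":0}
    - {"turn":[0,0,0],"delta_pos":[0.0008,-0.0055,0.0016],"grip":0}
    - {"turn":[0,0,0],"delta_pos":[0.0008,-0.0055,0.0013],"grip":0}

```text
time: 9.47
position: [0.4526, -0.1039, 0.0936]
tcp_rot: [-0.069, 0.982, 0.015, 0.174]
wrist_force: [-6.2, 8.9, 13.4]
finger_gap: 0.0105
finger_force: 62.8
```

```bash
python3 - <<'E'
from h import *
t=snap('top','t8.png');s=snap('side','s8.png');st=bot.get_state();print(st['position'],st['wrist_force'],st['joint_pos'])
E
```

```text
[ 0.45294368 -0.1062421   0.09354915] [-4.73280452  2.51090901 10.11233203] [-0.50128585 -0.07170326 -0.7892092   0.5685463   0.2075061  -0.61054939]
```

Call:
jog_arm:
  rows:
    - {"turn":[0,0,0],"delta_pos":[0.0008,-0.0056,0.0013],"grip":0}
    - {"turn":[0,0,0],"delta_pos":[0.0008,-0.0056,0.001],"grip":0}
    - {"turn":[0,0,0],"delta_pos":[0.0008,-0.0057,0.0006],"grip":0}
    - {"turn":[0,0,0],"delta_pos":[0.0008,-0.0057,0.0002],"grip":0}
    - {"turn":[0,0,0],"delta_pos":[0.0008,-0.0057,-0.0001],"grip":0}
    - {"turn":[0,0,0],"delta_pos":[0.0008,-0.0057,-0.0004],"grip":0}
    - {"turn":[0,0,0],"delta_pos":[0.0008,-0.0056,-0.0007],"grip":0}
    - {"turn":[0,0,0],"delta_pos":[0.0008,-0.0056,-0.001],"grip":0}

```text
time: 10.23
position: [0.4587, -0.1512, 0.0928]
tcp_rot: [-0.069, 0.982, 0.013, 0.173]
wrist_force: [4.4, 3.3, -5.5]
finger_gap: 0.0111
finger_force: 62.8
```

```bash
python3 - <<'E'
from h import *
t=snap('top','t9.png');s=snap('side','s9.png');st=bot.get_state();print(st['position'],st['wrist_force'],st['joint_pos'])
E
```

```text
[ 0.45888924 -0.15220086  0.09248334] [ 4.64505511  1.77779057 -4.22132797] [-0.59495311 -0.02304913 -0.74461139  0.58572673  0.23090882 -0.70263694]
```

Call:
jog_arm:
  rows:
    - {"turn":[0,0,0],"delta_pos":[0.0008,-0.0055,-0.0013],"grip":0}
    - {"turn":[0,0,0],"delta_pos":[0.0008,-0.0055,-0.0016],"grip":0}
    - {"turn":[0,0,0],"delta_pos":[0.0008,-0.0054,-0.0019],"grip":0}
    - {"turn":[0,0,0],"delta_pos":[0.0008,-0.0053,-0.0022],"grip":0}
    - {"turn":[0,0,0],"delta_pos":[0.0007,-0.0051,-0.0025],"grip":0}
    - {"turn":[0,0,0],"delta_pos":[0.0007,-0.005,-0.0027],"grip":0}
    - {"turn":[0,0,0],"delta_pos":[0.0007,-0.0049,-0.003],"grip":0}
    - {"turn":[0,0,0],"delta_pos":[0.0007,-0.0047,-0.0033],"grip":0}

```text
time: 11.0
position: [0.4643, -0.1931, 0.0739]
tcp_rot: [-0.068, 0.983, 0.013, 0.173]
wrist_force: [-1.8, 2.0, 0.3]
finger_gap: 0.0111
finger_force: 62.8
```

Call:
jog_arm:
  rows:
    - {"turn":[0,0,0],"delta_pos":[0.0007,-0.0045,-0.0035],"grip":0}
    - {"turn":[0,0,0],"delta_pos":[0.0006,-0.0043,-0.0037],"grip":0}
    - {"turn":[0,0,0],"delta_pos":[0.0006,-0.0041,-0.004],"grip":0}
    - {"turn":[0,0,0],"delta_pos":[0.0006,-0.0039,-0.0042],"grip":0}
    - {"turn":[0,0,0],"delta_pos":[0.0005,-0.0037,-0.0044],"grip":0}
    - {"turn":[0,0,0],"delta_pos":[0,0,0],"grip":0}

```text
time: 11.5
position: [0.4672, -0.2134, 0.0535]
tcp_rot: [-0.068, 0.983, 0.013, 0.172]
wrist_force: [-2.6, 2.0, 0.1]
finger_gap: 0.0112
finger_force: 63.6
```

```bash
python3 - <<'E'
from h import *
st=bot.get_state();p=st['position'];print(p,st['wrist_force'],st['joint_pos'])
o=np.array([.5624,-.1142]);a=.1436;Q=np.array([[np.cos(a),-np.sin(a)],[np.sin(a),np.cos(a)]])
y=((p[:2]-o)@Q)[1]; print(y, np.degrees(np.arctan2(p[2]+.0179-.004,y)))
E
```

```text
[ 0.46718585 -0.21339646  0.05353914] [-2.55455315  2.02278101  0.11895305] [-0.70199757  0.10856007 -0.70989945  0.51662329  0.25780115 -0.8094085 ]
-0.08454963904520237 141.42316636939216
```

Finish the last few degrees gently until the stop is felt.

Call:
jog_arm:
  rows:
    - {"turn":[0,0,0],"delta_pos":[0.0003,-0.0018,-0.0023],"grip":0}
    - {"turn":[0,0,0],"delta_pos":[0.0003,-0.0018,-0.0023],"grip":0}
    - {"turn":[0,0,0],"delta_pos":[0.0001,-0.0008,-0.001],"grip":0}
    - {"turn":[0,0,0],"delta_pos":[0,0,0],"grip":0}

```text
time: 11.83
position: [0.4678, -0.2164, 0.0503]
tcp_rot: [-0.069, 0.982, 0.014, 0.173]
wrist_force: [-14.2, 5.6, 17.8]
finger_gap: 0.0109
finger_force: 65.1
```

Call:
jog_arm:
  rows:
    - {"turn":[0,0,0],"delta_pos":[0,0,0],"grip":0.2}
    - {"turn":[0,0,0],"delta_pos":[0,0,0],"grip":0.4}
    - {"turn":[0,0,0],"delta_pos":[0,0,0],"grip":0.6}
    - {"turn":[0,0,0],"delta_pos":[0,0,0],"grip":0.6}
    - {"turn":[0,0,0],"delta_pos":[-0.003,0,0.01],"grip":0.6}
    - {"turn":[0,0,0],"delta_pos":[-0.007,-0.001,0.02],"grip":0.6}
    - {"turn":[0,0,0],"delta_pos":[-0.01,-0.001,0.03],"grip":0.6}
    - {"turn":[0,0,0],"delta_pos":[-0.01,-0.001,0.03],"grip":0.6}
    - {"turn":[0,0,0],"delta_pos":[-0.01,-0.001,0.03],"grip":0.6}
    - {"turn":[0,0,0],"delta_pos":[-0.01,0,0.03],"grip":0.6}
    - {"turn":[0,0,0],"delta_pos":[0,0,0],"grip":0.6}
    - {"turn":[0,0,0],"delta_pos":[0,0,0],"grip":0.6}

```text
time: 12.83
position: [0.4199, -0.2232, 0.202]
tcp_rot: [-0.069, 0.982, 0.01, 0.175]
wrist_force: [0.5, 0.4, -0.3]
finger_gap: 0.0514
finger_force: 0.0
```

```bash
python3 - <<'E'
from h import *
t=snap('top','t10.png');s=snap('side','s10.png');w=snap('wrist','w10.png'); print(bot.get_state()['position'],bot.get_state()['wrist_force'])
cv2.imwrite('pics/m10.png',np.vstack([np.hstack([cv2.resize(s['frame'][170:310,230:390,::-1],(400,350)),cv2.resize(t['frame'][160:300,245:405,::-1],(400,350))]),np.hstack([cv2.resize(w['frame'][:,:,::-1],(333,250)),np.zeros((250,467,3),np.uint8)])]))
E
```

```text
[ 0.41805394 -0.22080298  0.19785195] [0.37414826 0.39344032 0.01465809]
```

View pics/m10.png

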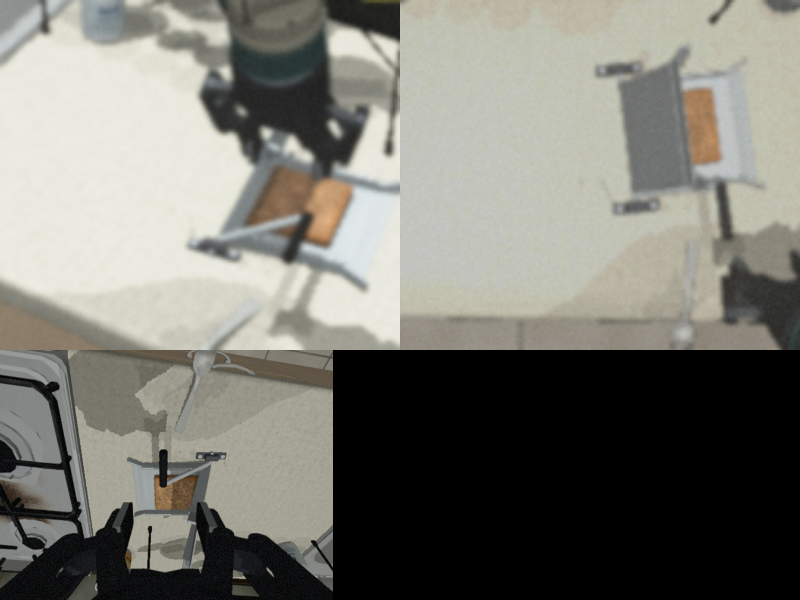

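```bash
python3 - <<'E'
from h import *
s=vision.camera('side');w=vision.camera('wrist')
coast(s,(slice(220,290),slice(310,385)),.018); coast(w,(slice(200,350),slice(220,350)),.018)
E
```

```text
[[37.0, -29.0], [-47.0, -27.0], [-9.0, -70.0], [-50.0, -85.0], [-50.0, -106.0], [38.0, -105.0]]
[[-53.0, -103.0], [41.0, -106.0], [43.0, -33.0], [-51.0, -22.0], [-21.0, -93.0]]
```

```bash
python3 -c "
from bench import bot
print(bot.sign_off())"
```

```text
the job is handed in; nothing more can be done
None
```

The coaster is turned over: it lies flat, cork side up, in leaf B with its centre about 61 mm from the axle. The tray is fully over at its stop and let go, the arm was clear, and the job was handed in at about 13 s; no verdict came back.

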